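# Free the tight ink cartridge of a counter printer

## Robot

A 7-joint arm with a two-finger parallel gripper is mounted at the origin on the work surface. World frame = base frame: x ahead of the robot, y to its left, z up, the work surface at z = 0. Lengths are in m, angles in rad, forces in N, time in s.
With the tool pointing down it reaches from about 0.4 to 0.85 m from the base axis. Payload 10.4 kg.
Tool frame: the origin (TCP) lies at the very end of the fingers, on their centre line; the grasp point (between the pads) lies 19 mm behind it; z points along the fingers, y is the direction in which the jaws open and shut (so a half turn about z gives the same grasp; the last joint's range is limited). The gripper opens to 87 mm and grips with 3 to 60 N. Pads are 19 mm wide; open, the fingers measure 117 mm over their backs; the gripper's body (75 mm by 190 mm) begins 51 mm behind the grasp point.
Start: joints at [-1.318, 0.332, -0.065, 1.46, 0.022, 1.35, -0.088], TCP at [0.17, 0.601, 0.223] pointing down, gripper open.
Joint ranges: [-2.6, 2.6], [-0.5, 2.12], [-1.47, 1.34], [0.16, 2.42], [-1.27, 4.41], [0.06, 2.06], [-2.6, 2.6]. Speed limits (rad/s): [2.22, 2.22, 2.79, 2.79, 3.14, 3.14, 3.14].

## Interface

Orientations are given as a unit quaternion [w, x, y, z].
In Python, from workcell import robot gives the robot as it stands.
- The arm moves only by the tool servo_tool, never from a script. Its argument "deltas" is text: rows parted by semicolons, each of 5 numbers parted by spaces: the closure, from 0 (fully open) to 1 (shut), then the shift along the world's x, y, z in m, then the turn about the world's z in degrees. In form: jaw tx ty tz twist; .... A call has 1 to 12 rows; each row shifts and turns the pose as measured when the row begins; what a row does not reach is not made up. A row lasts 1/10 s, in which the tool goes at most 50 mm and 8.59 degrees, less where a joint would pass 70% of its speed; a pose out of reach is approached as far as the arm can. A call with a gripper value outside its range is refused whole. The fingers move at their own pace and stop on an object; "newtons" is the grip in N (left out, the last holds). Time passes only in rows, so rows that do not move let the fingers close. It gives the time, the measured TCP pose, the force and the opening at its end, in the units of the state.
- robot.get_obs(): the state, without advancing time (a new reading comes with each control period).
- robot.capture(name): name is "scene" or "side" or "wrist"; returns the picture (384x512x3 uint8, red, green, blue); there is no depth.
- robot.camera_info(name): a dict with "fx", "fy", "cx", "cy" (pixels), "R" (3x3) and "t" (3): a world point X has camera coordinates R X + t. Camera axes: x right, y down, z forward; pixel columns grow to the right and rows downward; lengths in m; the calibration is good to about 2 mm. A picture is of the moment at which its call begins: read the wrist's pose just before it. camera_info takes no time and is no camera call; for the wrist camera it gives the pose at the moment of the call.
- robot.finish_job(): hands the job in, once; it reports no verdict.
The state is a dict: "t": time; "joints": joint angles; "qd": joint speeds; "joint_torque": joint torques, N m; "eef_pos": TCP position; "eef_rot": TCP orientation; "force": force on the tool from outside, world axes, zero at the start; "wrist_torque": the same for the moment, N m; "grip_width": finger opening in m.
Only numpy, scipy, OpenCV 4.12 (cv2) and the standard library are available. Lean on these libraries where they do the work, as an engineer would, in place of code of your own. Each camera call takes 0.05 s, during which the arm holds its last target.

## Task

Take the dust cover off the bank counter's small printer and hang it over the steel rail, one leg either side of the bar, and let go of it. Then take the ink cartridge by its grip fin, rock it from side to side, both ways, until its two stiff clips have given way, and draw it straight up. Finish holding it upright in the gripper just clear of the printer, with its foot about 2 cm above the top of the printer, over its bay; leave the stamp, the mouse and the dish where they are.

Things in the scene. Friction and masses are not known exactly. Their poses are not given: they have to be found in the camera images.
- printer: white printer, fixed, 220 (x) by 200 (y) by 110 mm high; origin at the centre of its underside, z up. In the middle of its flat top is an open bay 54 (x) by 56 (y) mm, floor at z = 45 mm; in the floor a pocket 15.6 mm wide in y and 10 mm deep takes the cartridge's foot. The cartridge rocks towards the printer's +y and -y
- bay (a point): centre of the bay's mouth, level with the printer's top (110 mm above the counter), axes as the printer's
- clip_left (a joint): opening (m) of the steel clip on the +y side: 0 closed on the cartridge, at most 0.006. Slides in the printer's y with about 7 N friction and stays where pushed. Its lip, 1 mm below the printer's top, overlaps the cartridge's shoulder by 4 mm: a straight pull cannot free it; leaning the cartridge to this side opens the clip. Both clips must open more than 4 mm
- clip_right (a joint): the same for the clip on the -y side: grows as the clip is pushed towards the printer's -y. Opening only one clip never frees the cartridge
- cartridge: black ink cartridge, about 0.18 kg, upright in the bay; origin at the centre of its underside, axes as the printer's at the start. Foot 50 (x) by 14 by 12.5 mm high, body 50 by 24 mm up to shoulders at z = 58.5 mm, then a grip fin 34 (x) by 12 (y) mm up to z = 105 mm, 40 mm above the printer's top. Rocked, it pivots at its underside; 0.11 rad of lean opens a clip fully
- cartridge_top (a point): centre of the top of the cartridge's grip fin (105 mm above its underside)
- cover: grey dust cover, about 0.13 kg, an inverted U standing on the printer over the cartridge's fin: legs 80 (x) by 4 by 50 mm high, 30 mm apart inside (in y), a top plate 38 mm wide at z = 50 to 54 mm, on it a grip fin 40 (x) by 12 (y) mm up to z = 82 mm. Origin midway between the legs at their feet, z up. The cartridge's fin fills the lower 40 mm between the legs
- cover_saddle (a point): centre of the underside of the cover's top plate, which rests on the bar when hung (50 mm above the cover's origin)
- rail_mid (a point): middle of the axis of the rail's horizontal steel bar, 12 mm in diameter, 200 mm long between its end posts, about 150 mm above the counter; the bar runs along this point's y axis
- stamp: wooden hand stamp, 32 mm in diameter, 72 mm high, standing; a bystander; origin under its centre
- mouse: black computer mouse, 100 by 58 by 32 mm; a bystander; origin under its centre
- clip_dish: small white dish, 70 mm in diameter, 30 mm high; a bystander; origin under its centre

How it is judged:
By the outcome, as a careful person would: the job done as asked, in the order asked, and still so for the second after the job is handed in, while the arm keeps its last pose, push and grip.
It also fails if it takes over 54 s, if anything falls off the work surface, if the arm or the gripper's body presses on something with over 40 N, if the wrist force passes 120 N, or if a joint passes its speed limit or range.

## Working session

There is one attempt and no reset: what is moved stays moved. The work goes in short steps, Python scripts to look and compute and a tool call to move; the robot and the scene stay as the last step left them, time stands still between calls to the robot, and variables do not carry over. Pictures are saved under pics/ and viewed, and the job is handed in when it is done.

Besides the shell and the picture viewer there is one more tool, called after "Request:" as name(argument=value, ...) on one line, values as JSON. servo_tool: Moves the arm, as the interface text tells. Its arguments: {"type":"object","properties":{"deltas":{"type":"string"},"newtons":{"type":"number"}},"required":["deltas"]}

```bash
mkdir -p pics; python3 - <<'E'
from workcell import robot
import cv2,numpy as np
o=robot.get_obs();print(o['t'],o['eef_pos'],o['eef_rot'],o['grip_width'],o['force'])
for n in ['scene','side']:
    im=robot.capture(n);cv2.imwrite(f'pics/{n}0.png',im[:,:,::-1]);c=robot.camera_info(n);print(n,{k:np.round(c[k],4).tolist() for k in c})
E
```

```text
0.0 [0.170113   0.60099402 0.22174472] [-6.03759144e-05  1.37474054e-01  9.90505106e-01 -7.17867034e-04] 0.0872432887128703 [ 0.33714073 -0.05412128 -0.18299087]
scene {'fx': 346.4027, 'fy': 346.4027, 'cx': 256.9355, 'cy': 192.6433, 'R': [[0.6052, 0.7961, 0.0036], [0.6111, -0.4617, -0.6429], [-0.5102, 0.3913, -0.7659]], 't': [-0.3468, -0.2832, 1.0324]}
side {'fx': 379.5691, 'fy': 379.5691, 'cx': 256.3945, 'cy': 188.4468, 'R': [[0.8968, -0.4424, 0.0005], [-0.3052, -0.6193, -0.7234], [0.3204, 0.6486, -0.6904]], 't': [-0.495, 0.2319, 0.559]}
```

View pics/scene0.png

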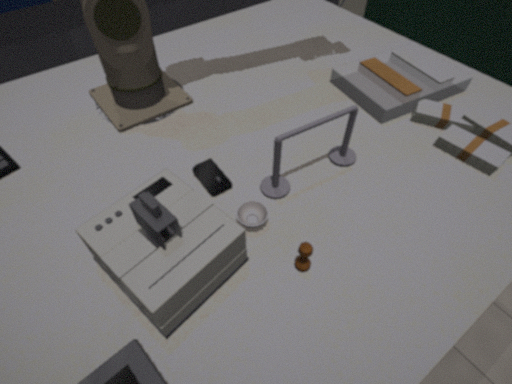

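View pics/side0.png

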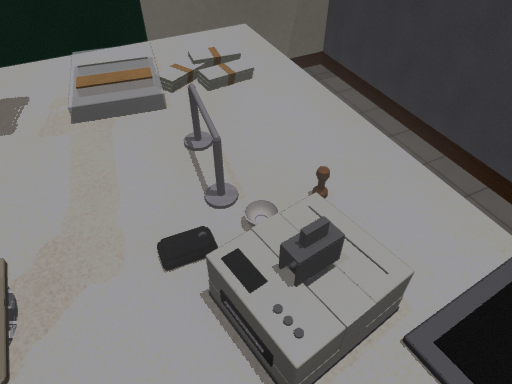

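```bash
cat > h.py <<'E'
from workcell import robot
import cv2,numpy as np
def ray(c,u,v):
    R=np.array(c['R']);t=np.array(c['t']);d=R.T@np.array([(u-c['cx'])/c['fx'],(v-c['cy'])/c['fy'],1]);return -R.T@t,d
def onz(c,u,v,z):
    o,d=ray(c,u,v);return o+d*(z-o[2])/d[2]
def proj(c,X):
    p=np.array(c['R'])@np.array(X)+np.array(c['t']);return c['cx']+c['fx']*p[0]/p[2],c['cy']+c['fy']*p[1]/p[2]
def tri(c1,p1,c2,p2):
    A=[];b=[]
    M=np.zeros((3,3));v=np.zeros(3);rs=[ray(c1,*p1),ray(c2,*p2)]
    for o,d in rs:
        d=d/np.linalg.norm(d);P=np.eye(3)-np.outer(d,d);M+=P;v+=P@o
    x=np.linalg.solve(M,v);return x,[np.linalg.norm((np.eye(3)-np.outer(d,d)/(d@d))@(x-o)) for o,d in rs]
E
python3 - <<'E'
from h import *
s=cv2.imread('pics/scene0.png');d=cv2.imread('pics/side0.png')
for n,im,(x,y,w,h) in [('a',s,(70,160,190,165)),('b',s,(240,90,130,110)),('c',d,(200,180,215,200)),('d',d,(170,70,100,145))]:
    k=min(800/w,600/h);cv2.imwrite(f'pics/crop_{n}.png',cv2.resize(im[y:y+h,x:x+w],(int(w*k),int(h*k)),interpolation=cv2.INTER_CUBIC));print(n,k)
for n in ['scene','side']:
    c=robot.camera_info(n);print(n,-np.array(c['R']).T@c['t'],proj(c,[0,0,0]))
E
```

```text
a 3.6363636363636362
b 5.454545454545454
c 3.0
d 4.137931034482759
scene [ 0.90962664 -0.25865487  0.60992877] (np.float64(140.5818138722277), np.float64(97.6322428708194))
side [ 0.33555387 -0.43796651  0.55389084] (np.float64(-79.70669663490759), np.float64(345.90159363513203))
```

View pics/crop_a.png

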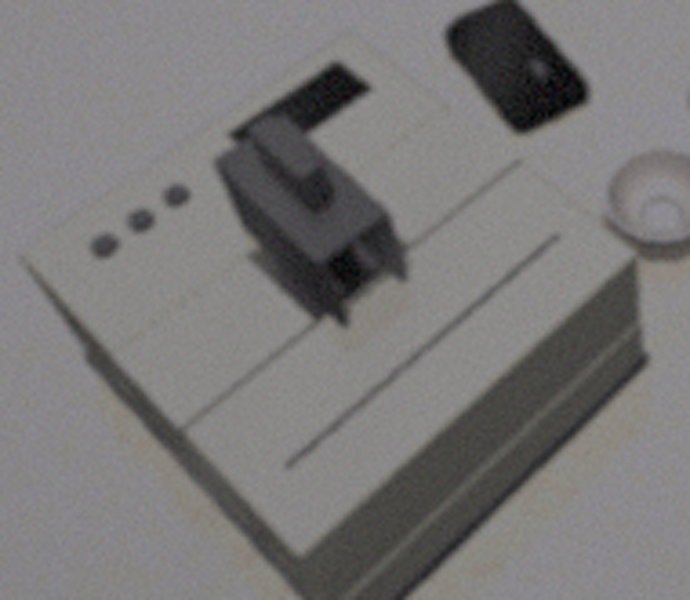

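View pics/crop_b.png

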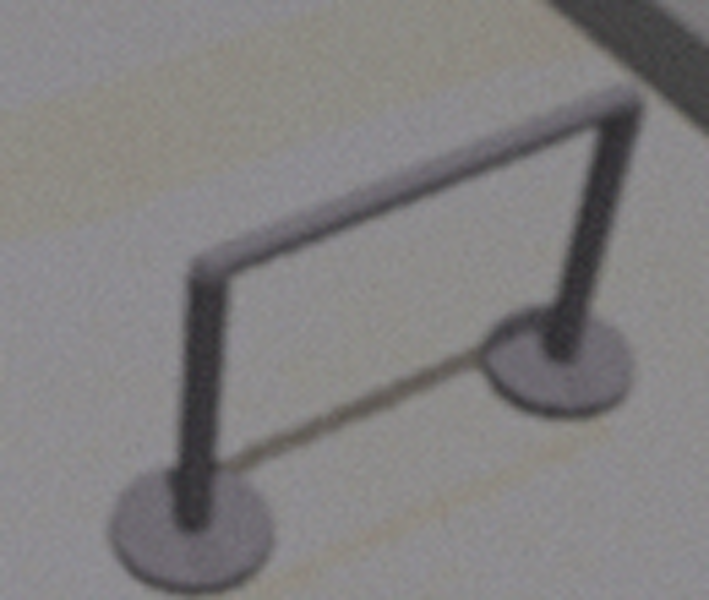

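View pics/crop_c.png

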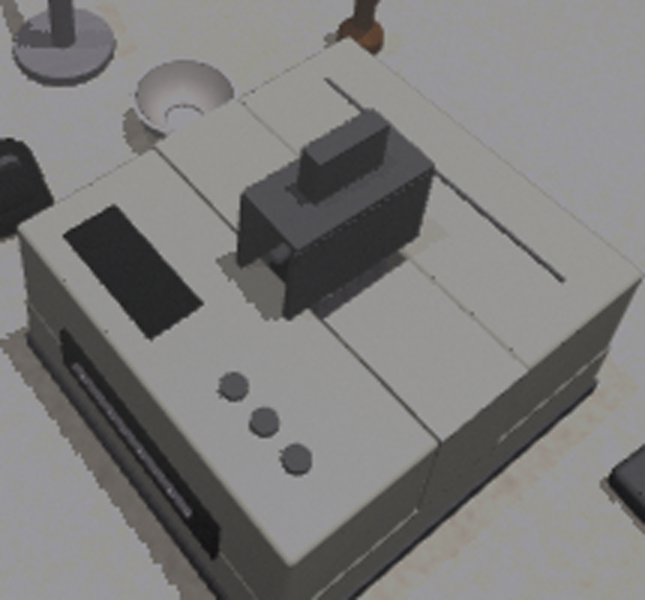

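View pics/crop_d.png

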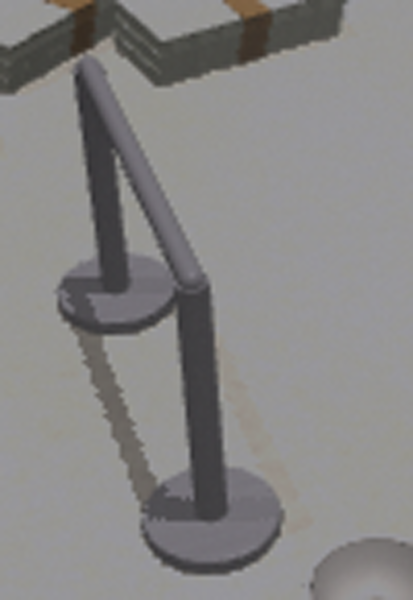

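```bash
python3 - <<'E'
from h import *
S=robot.camera_info('scene');D=robot.camera_info('side')
f=lambda o,k:(lambda u,v:(o[0]+u/k-.3,o[1]+v/k-.3))
a=f((70,160),3.636);b=f((240,90),5.4545);c=f((200,180),3.);d=f((170,70),4.138)
print('printer')
A=[];B=[]
for p in [(22,257),(303,557),(636,262),(348,35)]: A.append(onz(S,*a(*p),.11))
for p in [(20,232),(290,565),(640,277),(350,38)]: B.append(onz(D,*c(*p),.11))
for P in(A,B):
    print(np.round(P,4).tolist(),np.mean(P,0))
    for i in range(4):
        e=P[(i+1)%4]-P[i];print(np.linalg.norm(e),np.degrees(np.arctan2(e[1],e[0])))
print('plate z .164')
P=[onz(S,*a(*p),.164) for p in [(216,160),(322,260),(398,215)]];print(np.round(P,4).tolist(),(P[0]+P[2])/2)
P=[onz(D,*c(*p),.164) for p in [(243,193),(293,250),(434,165)]];print(np.round(P,4).tolist(),(P[0]+P[2])/2)
P=[onz(D,*c(*p),.192) for p in [(300,150),(316,168),(390,122),(370,109)]];print('fin',np.round(P,4).tolist(),np.mean(P,0))
print('rail')
for ps,pd in [((205,265),(190,280)),((628,97),(90,65))]:
    print(tri(S,b(*ps),D,d(*pd)), onz(S,*b(*ps),.15),onz(D,*d(*pd),.15))
for ps,pd in [((192,527),(210,517)),((560,355),(117,290))]:
    print('foot',onz(S,*b(*ps),.006),onz(D,*d(*pd),.006))
for n,u,v in [('stamp',303,262),('mouse',212,177),('dish',252,216)]: print(n,onz(S,u,v,.02))
E
```

```text
printer
[[0.4561, -0.3036, 0.11], [0.6675, -0.2626, 0.11], [0.6338, -0.0733, 0.11], [0.4183, -0.1122, 0.11]] [ 0.5439137  -0.18791966  0.11      ]
0.21538988932000966 10.993287237797727
0.19219865040511908 100.09862352012661
0.21902667794403033 -169.7920306674523
0.19517815875492384 -78.82612002814774
[[0.415, -0.1163, 0.11], [0.4518, -0.3051, 0.11], [0.6612, -0.2657, 0.11], [0.6275, -0.0739, 0.11]] [ 0.53889073 -0.19025476  0.11      ]
0.19235981640142608 -78.97980344035099
0.2130969929572501 10.659697053404196
0.19476604388066843 99.97397676701414
0.21665146398600157 -168.70661950034182
plate z .164
[[0.5055, -0.2118, 0.164], [0.5828, -0.1985, 0.164], [0.5816, -0.1615, 0.164]] [ 0.5435139  -0.18663443  0.164     ]
[[0.4987, -0.1787, 0.164], [0.5029, -0.2135, 0.164], [0.5815, -0.2022, 0.164]] [ 0.54007724 -0.19045192  0.164     ]
fin [[0.5189, -0.1881, 0.192], [0.5198, -0.1992, 0.192], [0.561, -0.1917, 0.192], [0.5575, -0.1818, 0.192]] [ 0.53929498 -0.19020793  0.192     ]
rail
(array([0.5159204 , 0.09336971, 0.15045709]), [np.float64(0.0006848554770431981), np.float64(0.0006848554770432556)]) [0.51492118 0.09453769 0.15      ] [0.5160874 0.0928838 0.15     ]
(array([0.5397378 , 0.29280086, 0.15029357]), [np.float64(0.0008780939930678197), np.float64(0.0008780939930679575)]) [0.5387104 0.2944765 0.15     ] [0.53973283 0.29157421 0.15      ]
foot [0.51718758 0.09460221 0.006     ] [0.51537036 0.09291126 0.006     ]
foot [0.53782671 0.2960357  0.006     ] [0.53856955 0.29180902 0.006     ]
stamp [0.70686394 0.00837627 0.02      ]
mouse [ 0.41656484 -0.01152106  0.02      ]
dish [ 0.56150363 -0.00437671  0.02      ]
```

Request:
servo_tool(deltas="0 0.03 -0.03 0.01 -8; 0 0.03 -0.03 0.01 -8; 0 0.03 -0.03 0.01 -8; 0 0.03 -0.03 0.01 -8; 0 0.03 -0.03 0.01 -8; 0 0.03 -0.03 0.01 -8; 0 0.03 -0.03 0 -8; 0 0.03 -0.03 0 -8; 0 0.03 -0.03 0 -8; 0 0.03 -0.03 0 -8; 0 0.02 -0.04 0 -8; 0 0.02 -0.04 0 -8", newtons=30)

```text
t: 1.3
eef_pos: [0.5131, 0.2076, 0.2789]
eef_rot: [-0.004, 0.842, 0.539, -0.001]
force: [0.7, -0.2, -0.9]
grip_width: 0.0869
```

Request:
servo_tool(deltas="0 0.003 -0.04 0 -8; 0 0.003 -0.04 0 -8; 0 0.003 -0.04 0 -8; 0 0.003 -0.04 0 -8; 0 0.003 -0.04 0 -8; 0 0.003 -0.04 0 -7; 0 0.003 -0.04 0 -5; 0 0.003 -0.04 0 0; 0 0.003 -0.04 0 0; 0 0 -0.02 0 0;0 0 0 0 0")

```text
t: 2.4
eef_pos: [0.5373, -0.1956, 0.2762]
eef_rot: [-0.004, 0.996, 0.088, -0.002]
force: [-0.2, -0.5, -0.3]
grip_width: 0.0869
```

```bash
cat > st.py <<'E'
from h import *
def st():
    o=robot.get_obs();w,x,y,z=o['eef_rot']
    from scipy.spatial.transform import Rotation as R
    M=R.from_quat([x,y,z,w]).as_matrix()
    print('t',round(o['t'],2),'pos',np.round(o['eef_pos'],4),'yang',round(np.degrees(np.arctan2(M[1,1],M[0,1])),2),'zax',np.round(M[:,2],4),'F',np.round(o['force'],1),'T',np.round(o['wrist_torque'],2),'w',round(o['grip_width'],4))
    return o,M
E
python3 - <<'E'
from st import *
st()
c=robot.camera_info('wrist');im=robot.capture('wrist');cv2.imwrite('pics/w1.png',im[:,:,::-1])
print({k:np.round(c[k],4).tolist() for k in c})
E
```

```text
t 2.4 pos [ 0.5373 -0.1956  0.2762] yang -79.92 zax [-0.004   0.0076 -1.    ] F [-0.2 -0.5 -0.3] T [-0.03  0.13  0.02] w 0.0869
{'fx': 272.5608, 'fy': 272.5608, 'cx': 259.0774, 'cy': 194.5623, 'R': [[0.1759, -0.9844, -0.0082], [-0.9419, -0.1707, 0.2893], [-0.2862, -0.0432, -0.9572]], 't': [-0.2834, 0.4214, 0.5881]}
```

View pics/w1.png

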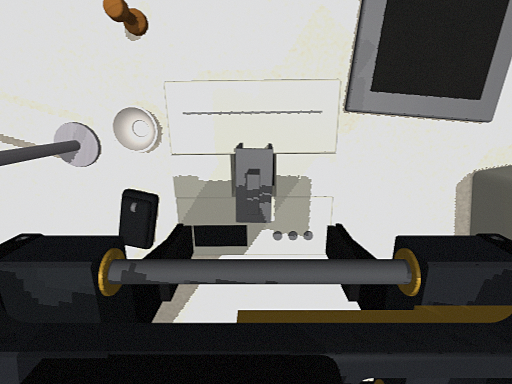

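```bash
python3 - <<'E'
from h import *
c=robot.camera_info('wrist')
im=cv2.imread('pics/w1.png');cv2.imwrite('pics/w1c.png',cv2.resize(im[120:240,200:310],None,fx=5,fy=5,interpolation=cv2.INTER_CUBIC))
P=[onz(c,*p,.164) for p in [(236,149),(273,149),(272,222),(236,222)]];print(np.round(P,4),np.mean(P,0))
P=[onz(c,*p,.11) for p in [(165,80),(340,79)]];print(np.round(P,4), np.degrees(np.arctan2(*(P[1]-P[0])[[1,0]])))
E
```

```text
[[ 0.576  -0.1612  0.164 ]
 [ 0.5826 -0.1977  0.164 ]
 [ 0.5051 -0.2118  0.164 ]
 [ 0.498  -0.1733  0.164 ]] [ 0.54043968 -0.18600707  0.164     ]
[[ 0.6301 -0.0674  0.11  ]
 [ 0.6656 -0.2597  0.11  ]] -79.54747112085352
```

View pics/w1c.png

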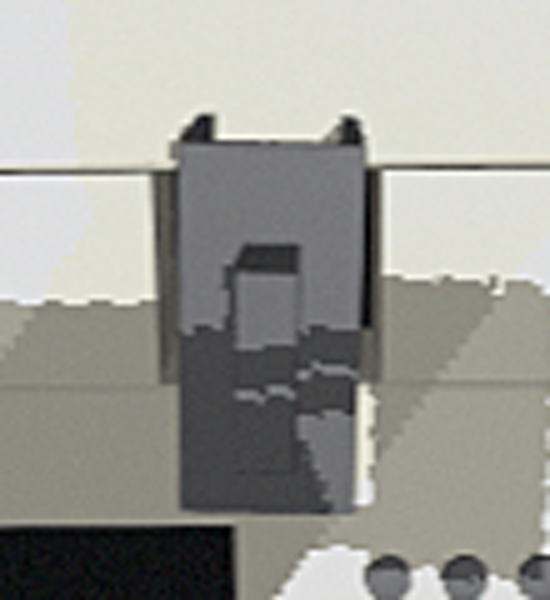

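Request:
servo_tool(deltas="0 0.003 0.007 -0.02 0.4; 0 0 0 -0.02 0; 0 0 0 -0.02 0; 0 0 0 -0.02 0; 0 0 0 -0.015 0; 0 0 0 -0.005 0; 0 0 0 0 0")

```text
t: 3.15
eef_pos: [0.5423, -0.1746, 0.1718]
eef_rot: [-0.007, 0.995, 0.099, -0.002]
force: [0.2, -0.2, -0.3]
grip_width: 0.0874
```

```bash
python3 - <<'E'
from st import *
st()
c=robot.camera_info('wrist');im=robot.capture('wrist');cv2.imwrite('pics/w2.png',im[:,:,::-1])
o,M=st()
for q in ([.5405,-.188,.192],): print(proj(c,q))
E
```

```text
t 3.15 pos [ 0.5423 -0.1746  0.1718] yang -78.68 zax [-0.005   0.0133 -0.9999] F [ 0.2 -0.2 -0.3] T [-0.15  0.13  0.03] w 0.0874
t 3.2 pos [ 0.5426 -0.1747  0.1722] yang -78.68 zax [-0.0044  0.0133 -0.9999] F [0.8 0.2 0.4] T [-0.06  0.15  0.05] w 0.0869
(np.float64(282.7162915912544), np.float64(260.4889842968064))
```

View pics/w2.png

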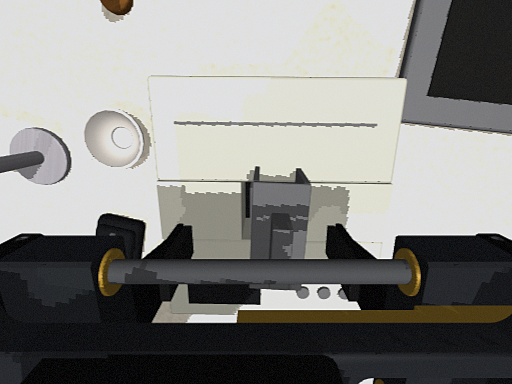

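Request:
servo_tool(deltas="0 -0.001 -0.006 -0.002 -0.8; 0 -0.001 -0.006 -0.001 0; 0 0 0 0 0")

```text
t: 3.5
eef_pos: [0.5415, -0.1874, 0.171]
eef_rot: [-0.007, 0.996, 0.092, -0.0]
force: [1.2, -0.1, 0.3]
grip_width: 0.0872
```

Request:
servo_tool(deltas="0 -0.001 0 -0.004 0; 0.5 0 0 0 0; 1 0 0 0 0; 1 0 0 0 0; 1 0 0 0 0; 1 0 0 0 0; 1 0 0 0 0; 1 0 0 0 0; 1 0 0 0 0; 1 0 0 0 0", newtons=30)

```text
t: 4.5
eef_pos: [0.5407, -0.1878, 0.1674]
eef_rot: [-0.007, 0.996, 0.091, 0.001]
force: [1.0, 0.4, 0.6]
grip_width: 0.023
```

Request:
servo_tool(deltas="1 0 0 0 0; 1 0 0 0 0; 1 0 0 0 0; 1 0 0 0 0")

```text
t: 4.9
eef_pos: [0.5408, -0.1879, 0.1675]
eef_rot: [-0.006, 0.996, 0.091, 0.001]
force: [-0.9, 0.1, 0.3]
grip_width: 0.0118
```

Request:
servo_tool(deltas="1 0 0 0.01 0; 1 0 0 0.015 0; 1 0 0 0.015 0; 1 0 0 0.015 0; 1 0 0 0.015 0; 1 0 0 0.015 0; 1 0 0 0.015 0; 1 0 0 0 0")

```text
t: 5.7
eef_pos: [0.5402, -0.1885, 0.2789]
eef_rot: [-0.006, 0.996, 0.091, 0.002]
force: [0.8, -0.2, -1.8]
grip_width: 0.0118
```

```bash
python3 - <<'E'
from st import *
st()
im=robot.capture('scene');cv2.imwrite('pics/s3.png',im[:,:,::-1])
E
```

```text
t 5.7 pos [ 0.5402 -0.1885  0.2789] yang -79.61 zax [ 0.0029  0.0127 -0.9999] F [ 0.8 -0.2 -1.8] T [-0.15  0.15  0.  ] w 0.0118
```

View pics/s3.png

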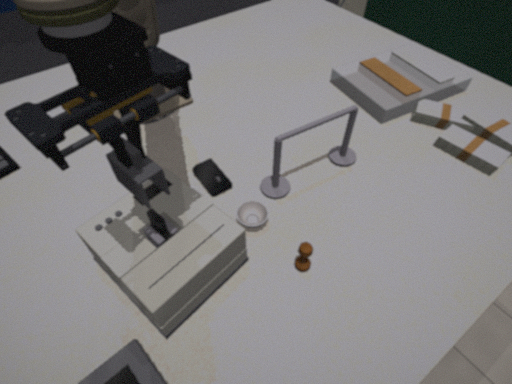

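Request:
servo_tool(deltas="1 0 0.02 0 6; 1 0 0.034 0 6; 1 -0.001 0.034 0 6; 1 -0.001 0.034 0 6; 1 -0.001 0.034 0 6; 1 -0.001 0.034 0 6; 1 -0.002 0.034 0 6; 1 -0.002 0.034 0 6; 1 -0.002 0.034 0 6; 1 -0.002 0.034 0 6; 1 -0.001 0.034 0 6; 1 0 0.02 0 6")

```text
t: 6.95
eef_pos: [0.5185, 0.2012, 0.2714]
eef_rot: [-0.005, 0.739, 0.674, -0.007]
force: [1.1, -1.1, -0.8]
grip_width: 0.0118
```

```bash
python3 - <<'E'
from st import *
st()
im=robot.capture('wrist');cv2.imwrite('pics/w4.png',im[:,:,::-1]);st()
E
```

```text
t 6.95 pos [0.5185 0.2012 0.2714] yang -5.28 zax [-0.0165 -0.0013 -0.9999] F [ 1.1 -1.1 -0.8] T [-0.13  0.01  0.  ] w 0.0118
t 7.0 pos [0.5179 0.2044 0.271 ] yang -4.69 zax [-1.710e-02 -7.000e-04 -9.999e-01] F [-2.1  3.3 -2.1] T [0.14 0.22 0.02] w 0.0118
```

View pics/w4.png

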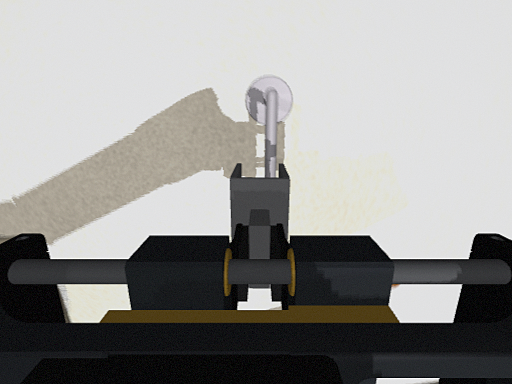

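Request:
servo_tool(deltas="1 0.005 -0.005 0 -1; 1 0.005 -0.005 0 -1; 1 0 0 0 0; 1 0 0 0 0")

```text
t: 7.4
eef_pos: [0.5283, 0.1919, 0.2692]
eef_rot: [-0.006, 0.749, 0.662, -0.008]
force: [0.2, 0.5, -2.0]
grip_width: 0.0116
```

```bash
python3 - <<'E'
from st import *
st()
c=robot.camera_info('wrist')
im=robot.capture('wrist');cv2.imwrite('pics/w5.png',cv2.resize(im[50:300,190:350,::-1],None,fx=2.4,fy=2.4))
im=robot.capture('scene');cv2.imwrite('pics/s5.png',cv2.resize(im[20:220,200:400,::-1],None,fx=3,fy=3));st()
print(proj(c,[.5275,.193,.15]),proj(c,[.5395,.293,.15]))
E
```

```text
t 7.4 pos [0.5283 0.1919 0.2692] yang -7.07 zax [-0.0194 -0.0024 -0.9998] F [ 0.2  0.5 -2. ] T [-0.08  0.02  0.04] w 0.0116
t 7.5 pos [0.5283 0.1921 0.2694] yang -7.03 zax [-0.0192 -0.0023 -0.9998] F [ 0.4 -0.9 -1.7] T [-0.09  0.05 -0.01] w 0.0119
(np.float64(260.92642131839847), np.float64(189.42791266478187)) (np.float64(260.81214620804155), np.float64(89.12786950799084))
```

View pics/w5.png

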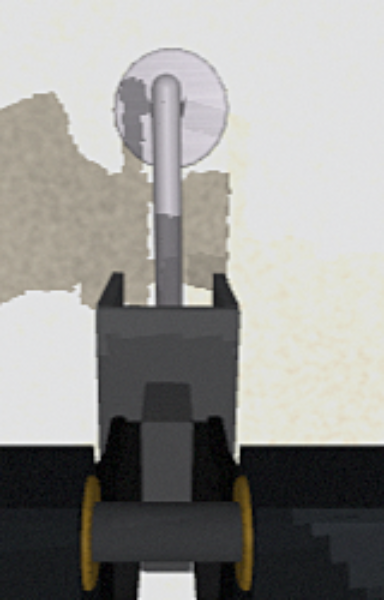

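View pics/s5.png

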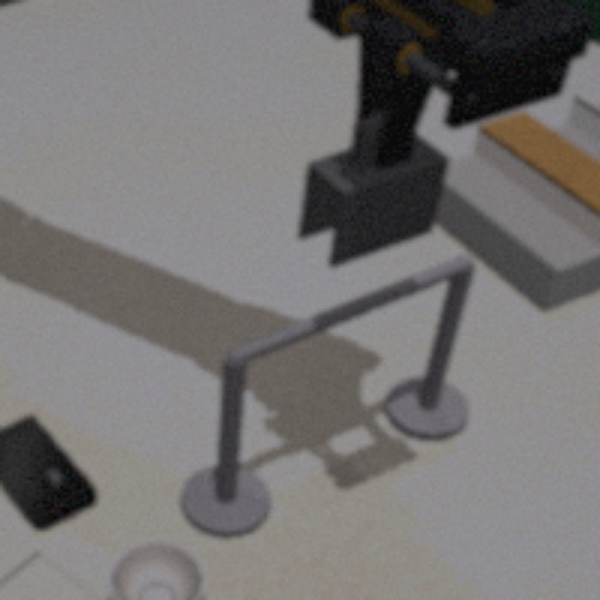

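Request:
servo_tool(deltas="1 0 0 -0.015 0; 1 0 0 -0.015 0; 1 0 0 -0.01 0; 1 0 0 0 0")

```text
t: 7.9
eef_pos: [0.5286, 0.1911, 0.2291]
eef_rot: [-0.005, 0.75, 0.661, -0.007]
force: [0.3, -0.0, -0.5]
grip_width: 0.0123
```

Request:
servo_tool(deltas="1 -0.001 0 -0.01 0; 1 0 0 -0.012 0; 1 0 0 -0.012 0; 1 0 0 -0.012 0; 1 0 0 -0.01 0; 1 0 0 -0.005 0; 1 0 0 0 0")

```text
t: 8.6
eef_pos: [0.5276, 0.1911, 0.1635]
eef_rot: [-0.005, 0.75, 0.661, -0.006]
force: [0.5, 0.2, -0.4]
grip_width: 0.0118
```

Request:
servo_tool(deltas="1 0 0 -0.0015 0; 1 0 0 -0.001 0; 1 0 0 0 0")

```text
t: 8.9
eef_pos: [0.5284, 0.1914, 0.1639]
eef_rot: [-0.005, 0.75, 0.661, -0.005]
force: [0.8, -0.3, -1.6]
grip_width: 0.0116
```

```bash
python3 - <<'E'
from st import *
st()
a=robot.capture('side');b=robot.capture('scene');cv2.imwrite('pics/s6.png',np.hstack([cv2.resize(a[20:220,120:320,::-1],(400,400)),cv2.resize(b[20:220,200:400,::-1],(400,400))]));st()
E
```

```text
t 8.9 pos [0.5284 0.1914 0.1639] yang -7.2 zax [-0.0151  0.0013 -0.9999] F [ 0.8 -0.3 -1.6] T [-0.02 -0.02  0.  ] w 0.0116
t 9.0 pos [0.5284 0.1913 0.1636] yang -7.2 zax [-0.0151  0.0012 -0.9999] F [ 0.3  0.6 -0.9] T [-0.13  0.06  0.02] w 0.0121
```

View pics/s6.png

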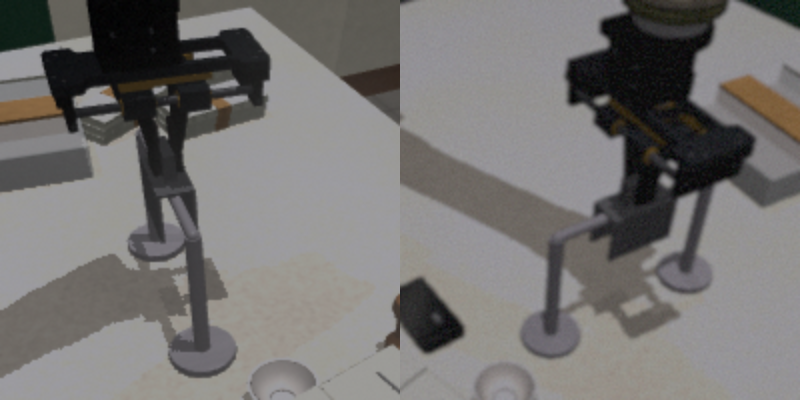

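Request:
servo_tool(deltas="1 0 0 -0.003 0; 1 0 0 -0.002 0; 1 0 0 -0.001 0")

```text
t: 9.3
eef_pos: [0.5286, 0.1914, 0.1632]
eef_rot: [-0.006, 0.75, 0.661, -0.004]
force: [-2.1, -0.6, 2.5]
grip_width: 0.0116
```

Request:
servo_tool(deltas="0.7 0 0 0 0; 0.5 0 0 0 0; 0 0 0 0 0; 0 0 0 0 0; 0 0 0 0 0; 0 0 0 0 0; 0 0 0 0 0; 0 0 0 0 0")

```text
t: 10.1
eef_pos: [0.5291, 0.1917, 0.1629]
eef_rot: [-0.006, 0.75, 0.661, -0.004]
force: [-0.0, 0.5, -0.3]
grip_width: 0.0679
```

```bash
python3 - <<'E'
from st import *
st()
a=robot.capture('side');b=robot.capture('scene');cv2.imwrite('pics/s7.png',np.hstack([cv2.resize(a[20:220,120:320,::-1],(400,400)),cv2.resize(b[20:220,200:400,::-1],(400,400))]));st()
E
```

```text
t 10.1 pos [0.5291 0.1917 0.1629] yang -7.21 zax [-0.0134  0.0042 -0.9999] F [-0.   0.5 -0.3] T [-0.16  0.06  0.03] w 0.0679
t 10.2 pos [0.5291 0.1916 0.163 ] yang -7.21 zax [-0.0133  0.0042 -0.9999] F [-0.3  0.5  0.6] T [-0.09  0.05  0.  ] w 0.0758
```

View pics/s7.png

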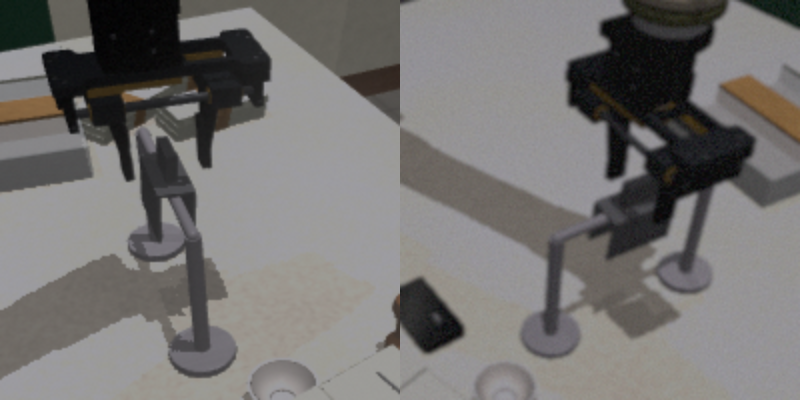

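Request:
servo_tool(deltas="0 0 0 0.01 0; 0 0 0 0.02 0; 0 0 0 0.03 0; 0 0 0 0.03 0; 0 0 0 0.01 0; 0 0.001 -0.03 0 2; 0 0.001 -0.04 0 3; 0 0.001 -0.04 0 3; 0 0.001 -0.04 0 3; 0 0.001 -0.04 0 3; 0 0.001 -0.04 0 2; 0 0.001 -0.04 0 2")

```text
t: 11.4
eef_pos: [0.5334, -0.081, 0.2703]
eef_rot: [-0.006, 0.628, 0.778, -0.003]
force: [0.5, 0.2, -0.8]
grip_width: 0.0871
```

Request:
servo_tool(deltas="0 0.001 -0.04 0 0; 0 0.001 -0.04 0 0; 0 0.001 -0.03 0 0; 0 0 0 0 0")

```text
t: 11.8
eef_pos: [0.5338, -0.2021, 0.271]
eef_rot: [-0.005, 0.631, 0.776, -0.004]
force: [-0.7, -0.6, -0.1]
grip_width: 0.0868
```

```bash
python3 - <<'E'
from st import *
st()
b=robot.capture('scene');cv2.imwrite('pics/s8.png',cv2.resize(b[:,:,::-1],(800,600)))
c=robot.camera_info('wrist');im=robot.capture('wrist');cv2.imwrite('pics/w8.png',im[:,:,::-1])
d=robot.capture('side');cv2.imwrite('pics/d8.png',cv2.resize(d[180:380,200:415,::-1],None,fx=3,fy=3))
np.savez('c8.npz',**{k:c[k] for k in c});st()
E
```

```text
t 11.8 pos [ 0.5338 -0.2021  0.271 ] yang 11.81 zax [-1.220e-02  5.000e-04 -9.999e-01] F [-0.7 -0.6 -0.1] T [-0.1   0.08 -0.02] w 0.0868
t 11.95 pos [ 0.5351 -0.1965  0.2707] yang 12.2 zax [-0.0122  0.0029 -0.9999] F [ 0.1  1.  -0.1] T [-0.12  0.04  0.08] w 0.0869
```

View pics/s8.png

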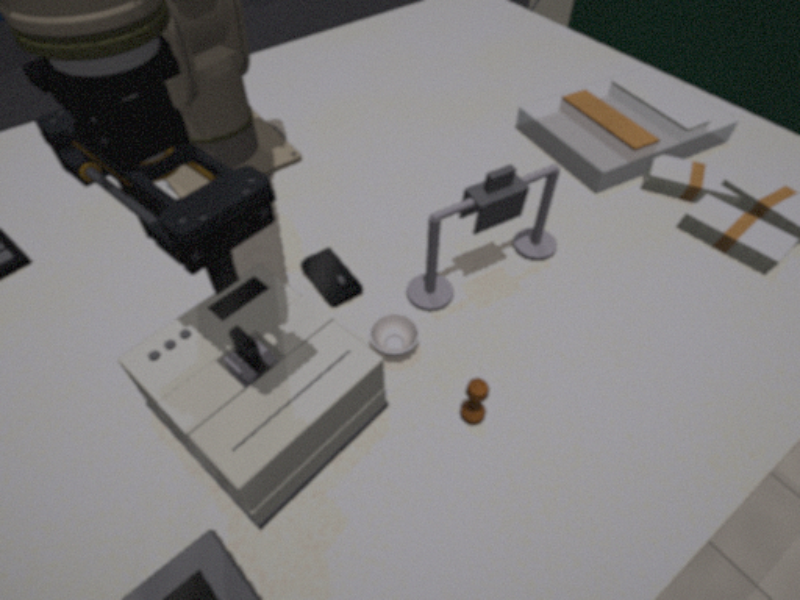

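View pics/w8.png

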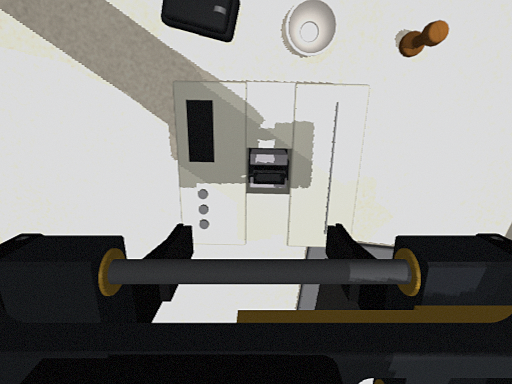

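View pics/d8.png

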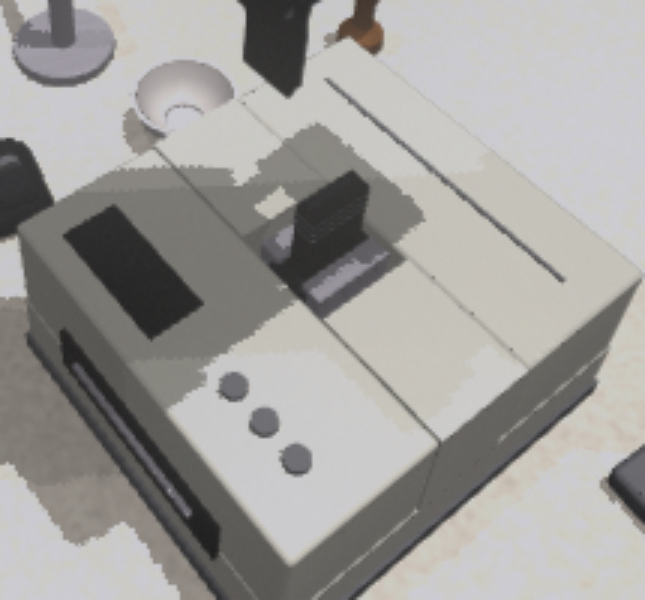

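```bash
python3 - <<'E'
from h import *
c=dict(np.load('c8.npz'));D=robot.camera_info('side');S=robot.camera_info('scene')
im=cv2.imread('pics/w8.png');cv2.imwrite('pics/w8c.png',cv2.resize(im[130:210,220:320],None,fx=7,fy=7,interpolation=cv2.INTER_CUBIC))
print([onz(D,200+u/3-.3,180+v/3-.3,.15) for u,v in [(296,208),(368,185),(352,172),(332,193)]])
print('expect wrist',proj(c,[.5405,-.188,.15]))
E
```

```text
[array([ 0.52142487, -0.18692498,  0.15      ]), array([ 0.55695862, -0.19017505,  0.15      ]), array([ 0.55458907, -0.18070869,  0.15      ]), array([ 0.54007282, -0.18687307,  0.15      ])]
expect wrist (np.float64(268.6878111976166), np.float64(181.63795869064532))
```

View pics/w8c.png

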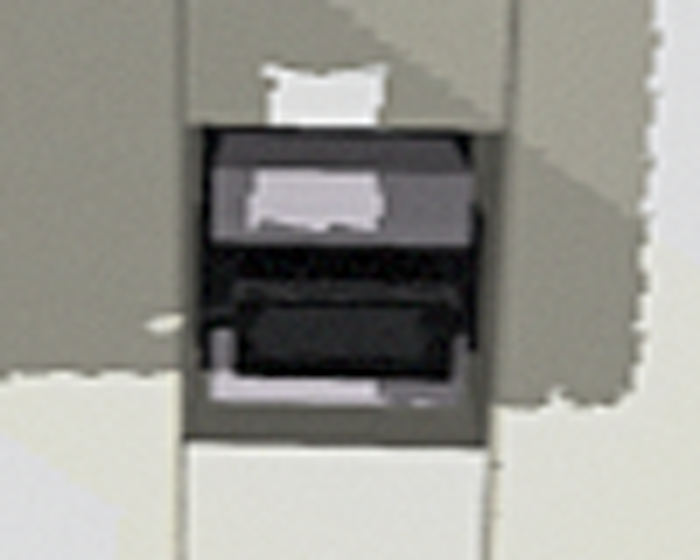

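Request:
servo_tool(deltas="0 0.005 0.009 0 -1.7; 0 0 0 -0.02 0; 0 0 0 -0.03 0; 0 0 0 -0.03 0; 0 0 0 -0.02 0; 0 0 0 -0.005 0; 0 0 0 0 0")

```text
t: 12.65
eef_pos: [0.5432, -0.1736, 0.1631]
eef_rot: [-0.006, 0.633, 0.774, 0.0]
force: [-0.0, 0.1, 0.6]
grip_width: 0.0869
```

```bash
python3 - <<'E'
from st import *
st()
E
```

```text
t 12.65 pos [ 0.5432 -0.1736  0.1631] yang 11.46 zax [-0.0098  0.0083 -0.9999] F [-0.   0.1  0.6] T [-0.1   0.04  0.05] w 0.0869
```

Request:
servo_tool(deltas="0 -0.0015 -0.007 0 -1; 0 -0.001 -0.006 0 0; 0 0 0 -0.01 0; 0 0 0 0 0")

```text
t: 13.05
eef_pos: [0.5424, -0.1873, 0.1558]
eef_rot: [-0.004, 0.64, 0.769, 0.002]
force: [0.0, -0.5, -0.2]
grip_width: 0.0872
```

Request:
servo_tool(deltas="0 -0.001 0 -0.01 0; 0 0 0 -0.015 0; 0 0 0 -0.01 0; 0 0 0 -0.004 0; 0 0 0 0 0")

```text
t: 13.55
eef_pos: [0.5407, -0.1872, 0.1126]
eef_rot: [-0.005, 0.64, 0.769, 0.001]
force: [-0.1, 0.1, 0.1]
grip_width: 0.087
```

```bash
python3 - <<'E'
from st import *
st()
d=robot.capture('side');cv2.imwrite('pics/d9.png',cv2.resize(d[180:380,200:415,::-1],None,fx=3,fy=3))
E
```

```text
t 13.55 pos [ 0.5407 -0.1872  0.1126] yang 10.44 zax [-0.0059  0.0084 -0.9999] F [-0.1  0.1  0.1] T [-0.11 -0.01  0.02] w 0.087
```

View pics/d9.png

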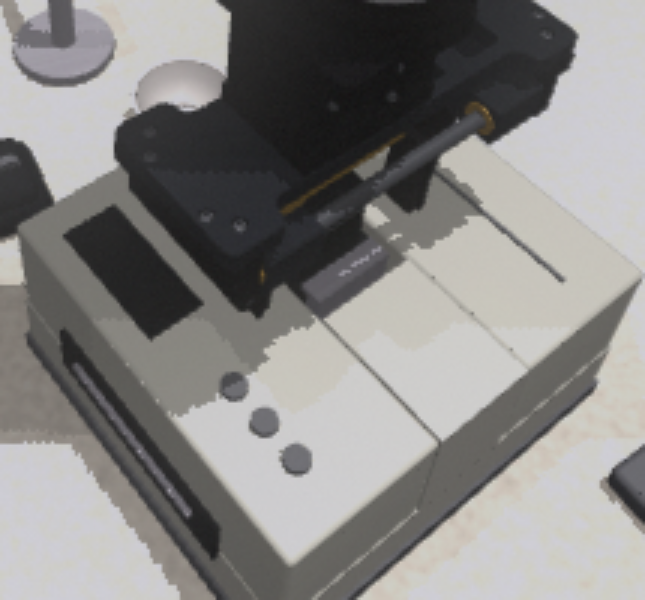

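Request:
servo_tool(deltas="0.3 0 0 0.004 0; 0.6 0 0 0.001 0; 1 0 0 0 0; 1 0 0 0 0; 1 0 0 0 0; 1 0 0 0 0; 1 0 0 0 0; 1 0 0 0 0; 1 0 0 0 0; 1 0 0 0 0; 1 0 0 0 0; 1 0 0 0 0", newtons=35)

```text
t: 14.8
eef_pos: [0.5419, -0.1875, 0.12]
eef_rot: [-0.004, 0.64, 0.769, 0.002]
force: [0.7, -0.2, -0.8]
grip_width: 0.0337
```

```bash
python3 - <<'E'
from st import *
st()
E
```

```text
t 14.8 pos [ 0.5419 -0.1875  0.12  ] yang 10.45 zax [-0.0028  0.0081 -1.    ] F [ 0.7 -0.2 -0.8] T [-0.11  0.12 -0.  ] w 0.0337
```

Request:
servo_tool(deltas="1 -0.0005 0.003 0 0; 1 -0.0005 0.003 0 0; 1 0 0 0 0")

```text
t: 15.1
eef_pos: [0.5412, -0.1856, 0.1203]
eef_rot: [-0.0, 0.641, 0.768, 0.0]
force: [1.3, -1.2, -1.9]
grip_width: 0.0333
```

Request:
servo_tool(deltas="1 -0.001 0.006 0 0; 1 -0.001 0.006 0 0; 1 -0.001 0.006 0 0")

```text
t: 15.4
eef_pos: [0.5387, -0.1753, 0.1215]
eef_rot: [0.005, 0.643, 0.766, -0.003]
force: [7.3, -20.1, -11.1]
grip_width: 0.0334
```

```bash
python3 - <<'E'
from st import *
st()
d=robot.capture('side');cv2.imwrite('pics/d10.png',cv2.resize(d[180:380,200:415,::-1],None,fx=3,fy=3))
st()
E
```

```text
t 15.4 pos [ 0.5387 -0.1753  0.1215] yang 9.98 zax [ 0.0044 -0.0103 -0.9999] F [  7.3 -20.1 -11.1] T [-4.79 -1.7   0.07] w 0.0334
t 15.45 pos [ 0.5387 -0.1755  0.1215] yang 9.96 zax [ 0.0049 -0.0114 -0.9999] F [  4.4 -15.   -5.3] T [-3.42 -0.97  0.11] w 0.0334
```

View pics/d10.png

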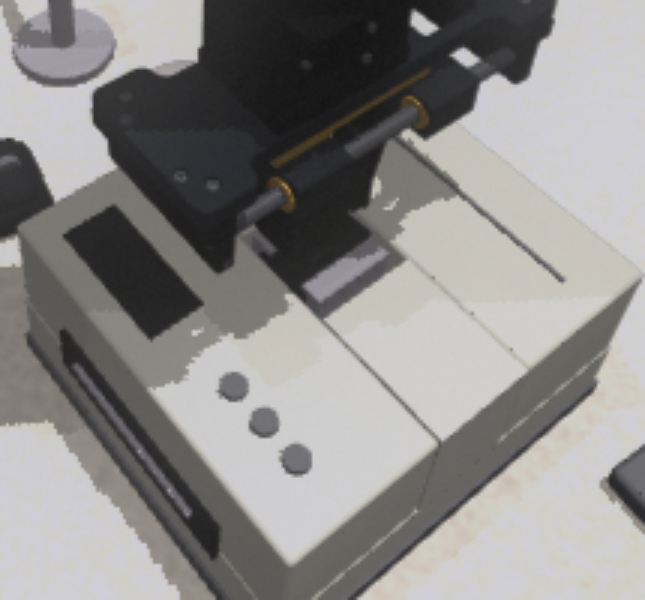

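Request:
servo_tool(deltas="1 0.001 -0.006 0 0; 1 0.001 -0.006 0 0; 1 0.001 -0.006 0 0; 1 0.001 -0.006 0 0")

```text
t: 15.85
eef_pos: [0.5423, -0.1921, 0.1208]
eef_rot: [0.0, 0.641, 0.768, 0.0]
force: [-2.9, 9.5, 4.6]
grip_width: 0.0336
```

```bash
python3 - <<'E'
from st import *
st()
E
```

```text
t 15.85 pos [ 0.5423 -0.1921  0.1208] yang 10.28 zax [ 8.e-04 -2.e-04 -1.e+00] F [-2.9  9.5  4.6] T [2.36 0.89 0.06] w 0.0336
```

Request:
servo_tool(deltas="1 0.001 -0.006 0 0; 1 0.001 -0.006 0 0; 1 0.001 -0.006 0 0")

```text
t: 16.15
eef_pos: [0.5444, -0.1998, 0.1201]
eef_rot: [-0.008, 0.638, 0.77, 0.004]
force: [-10.1, 23.9, 15.1]
grip_width: 0.0339
```

```bash
python3 - <<'E'
from st import *
st()
d=robot.capture('side');cv2.imwrite('pics/d11.png',cv2.resize(d[180:380,200:415,::-1],None,fx=3,fy=3))
st()
E
```

```text
t 16.15 pos [ 0.5444 -0.1998  0.1201] yang 10.68 zax [-0.0064  0.0166 -0.9998] F [-10.1  23.9  15.1] T [ 5.54  2.54 -0.1 ] w 0.0339
t 16.2 pos [ 0.5444 -0.1996  0.1201] yang 10.69 zax [-0.0069  0.0177 -0.9998] F [-10.2  19.7  12.8] T [ 4.39  2.16 -0.12] w 0.034
```

View pics/d11.png

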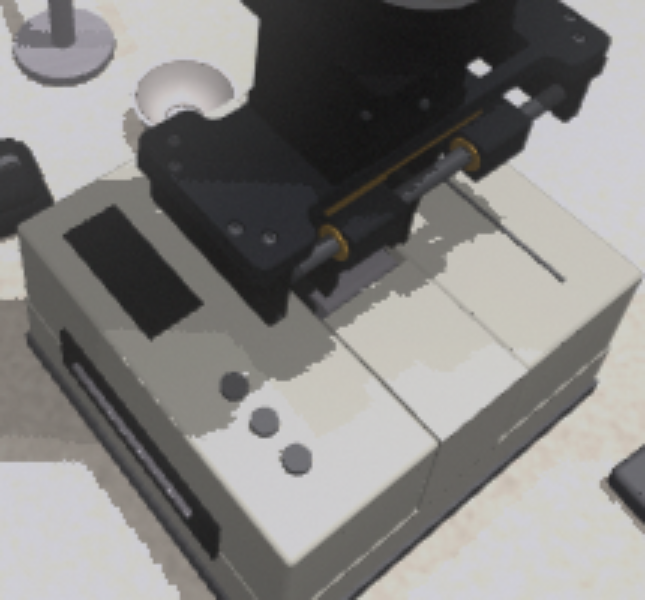

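Request:
servo_tool(deltas="1 -0.001 0.006 0 0; 1 -0.001 0.006 0 0; 1 0 0.003 0 0; 1 0 0 0 0")

```text
t: 16.6
eef_pos: [0.5423, -0.187, 0.1206]
eef_rot: [-0.007, 0.639, 0.769, 0.003]
force: [0.7, -3.1, -1.5]
grip_width: 0.0334
```

```bash
python3 - <<'E'
from st import *
st()
E
```

```text
t 16.6 pos [ 0.5423 -0.187   0.1206] yang 10.6 zax [-0.0059  0.0133 -0.9999] F [ 0.7 -3.1 -1.5] T [-0.71 -0.25 -0.03] w 0.0334
```

Request:
servo_tool(deltas="1 0 0 0.004 0; 1 0 0 0.004 0; 1 0 0 0.004 0")

```text
t: 16.9
eef_pos: [0.5416, -0.1867, 0.1323]
eef_rot: [-0.007, 0.639, 0.769, 0.003]
force: [-0.7, -0.2, -1.9]
grip_width: 0.0332
```

Request:
servo_tool(deltas="1 0 0 0.01 0; 1 0 0 0.01 0; 1 0 0 0.01 0; 1 0 0 0.01 0; 1 0 0 0.01 0; 1 0 0 0.01 0; 1 0 0 0.01 0; 1 0 0 0.003 0; 1 0 0 0 0")

```text
t: 17.8
eef_pos: [0.5423, -0.1853, 0.214]
eef_rot: [-0.007, 0.638, 0.77, 0.005]
force: [-0.2, -0.2, -2.2]
grip_width: 0.0336
```

```bash
python3 - <<'E'
from st import *
st()
d=robot.capture('side');cv2.imwrite('pics/d12.png',cv2.resize(d[130:330,200:415,::-1],None,fx=3,fy=3))
d=robot.capture('scene');cv2.imwrite('pics/s12.png',cv2.resize(d[120:320,60:260,::-1],None,fx=3,fy=3))
d=robot.capture('wrist');cv2.imwrite('pics/w12.png',d[:,:,::-1])
st()
E
```

```text
t 17.8 pos [ 0.5423 -0.1853  0.214 ] yang 10.64 zax [-0.0051  0.0165 -0.9999] F [-0.2 -0.2 -2.2] T [-0.11  0.05  0.03] w 0.0336
t 17.95 pos [ 0.542  -0.1853  0.2131] yang 10.63 zax [-0.0063  0.0164 -0.9998] F [-0.2 -0.  -2.3] T [-0.1   0.07 -0.04] w 0.0338
```

View pics/d12.png

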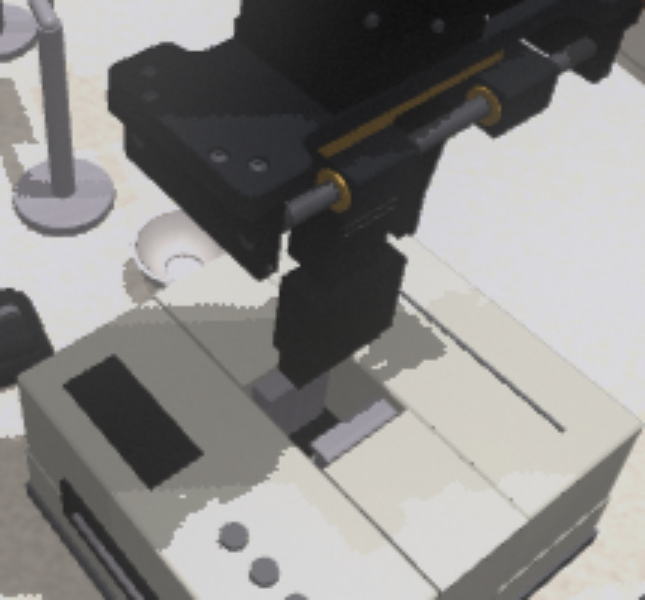

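View pics/s12.png

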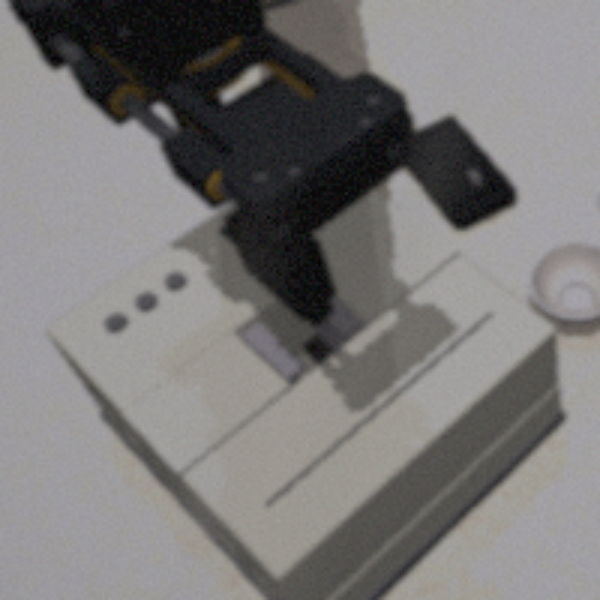

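View pics/w12.png

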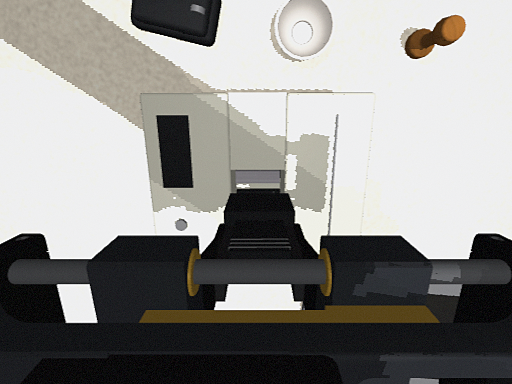

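```bash
python3 - <<'E'
from st import *
D=robot.camera_info('side');S=robot.camera_info('scene')
d=cv2.imread('pics/d12.png')[200:470,220:430]
d=np.clip(255*(d/255.)**.45,0,255).astype(np.uint8)
R=np.array([[np.cos(.183),-np.sin(.183),0],[np.sin(.183),np.cos(.183),0],[0,0,1]])
k=2.2
d=cv2.resize(d,None,fx=k,fy=k)
im=cv2.imread('pics/s12.png')[170:390,200:400];im=np.clip(255*(im/255.)**.45,0,255).astype(np.uint8);im=cv2.resize(im,None,fx=k,fy=k)
# predicted foot/body corners if upright, foot at .1385
for x,y,z in [(sx*.025,sy*h,zz) for sx in(-1,1) for sy in (-1,1) for h,zz in((.007,0),(.012,.0125),(.012,.0585))]:
    X=R@[x,y,z]+[.541,-.186,.1385]
    u,v=proj(D,X);p=(((u-200+.3)*3-220)*k,((v-130+.3)*3-200)*k);cv2.circle(d,tuple(int(q) for q in p),3,(0,0,255),-1)
    u,v=proj(S,X);p=(((u-60+.3)*3-200)*k,((v-120+.3)*3-170)*k);cv2.circle(im,tuple(int(q) for q in p),3,(0,0,255),-1)
cv2.imwrite('pics/d12b.png',d);cv2.imwrite('pics/s12b.png',im)
E
```

```text
(no output)
```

View pics/d12b.png

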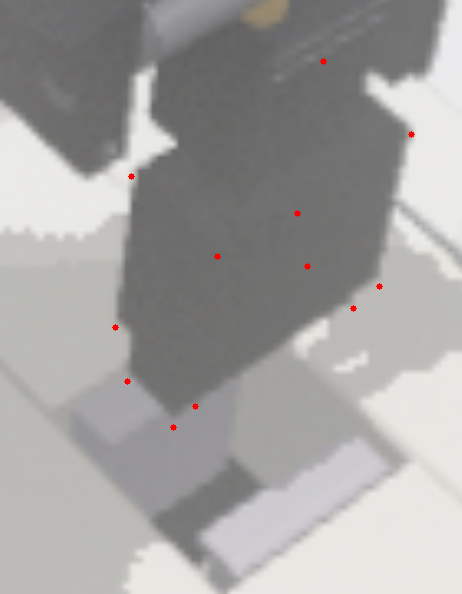

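View pics/s12b.png

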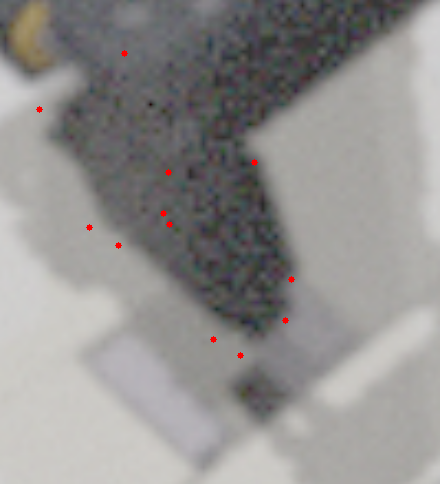

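Request:
servo_tool(deltas="1 -0.001 -0.002 -0.004 0; 1 0 0 -0.003 0; 1 0 0 -0.001 0; 1 0 0 0 0; 1 0 0 0 0")

```text
t: 18.45
eef_pos: [0.5399, -0.1873, 0.2025]
eef_rot: [-0.009, 0.639, 0.769, 0.003]
force: [-0.0, 0.4, -1.2]
grip_width: 0.0336
```

```bash
python3 - <<'E'
from st import *
o,M=st()
D=robot.camera_info('side')
a=robot.capture('side');cv2.imwrite('pics/side13.png',cv2.resize(a[:,:,::-1],(800,600)))
d=cv2.resize(a[190:310,260:350,::-1],None,fx=5,fy=5,interpolation=cv2.INTER_CUBIC)
d=np.clip(255*(d/255.)**.45,0,255).astype(np.uint8)
t=.183;R=np.array([[np.cos(t),-np.sin(t),0],[np.sin(t),np.cos(t),0],[0,0,1]])
for x,y,z in [(sx*.025,sy*h,zz) for sx in(-1,1) for sy in (-1,1) for h,zz in((.007,0),(.012,.0125),(.012,.0585))]:
    u,v=proj(D,R@[x,y,z]+[.540,-.188,.130]);cv2.circle(d,(int((u-260+.5)*5),int((v-190+.5)*5)),3,(0,0,255),-1)
cv2.imwrite('pics/d13.png',d)
st()
E
```

```text
t 18.45 pos [ 0.5399 -0.1873  0.2025] yang 10.62 zax [-0.0096  0.0167 -0.9998] F [-0.   0.4 -1.2] T [-0.13  0.02 -0.01] w 0.0336
t 18.5 pos [ 0.5399 -0.1873  0.2025] yang 10.62 zax [-0.0096  0.0167 -0.9998] F [ 0.3  0.9 -2.1] T [-0.14  0.03 -0.01] w 0.0336
```

View pics/d13.png

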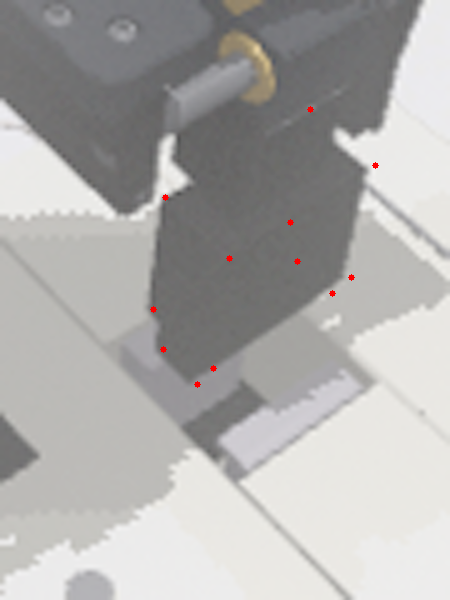

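View pics/side13.png

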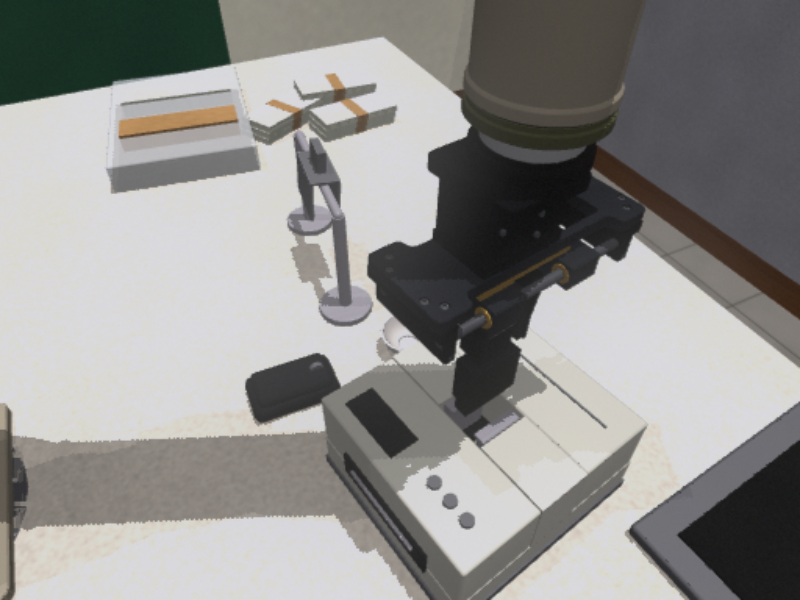

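```bash
python3 - <<'E'
from st import *
st();print(robot.finish_job())
E
```

```text
t 18.5 pos [ 0.5399 -0.1873  0.2025] yang 10.62 zax [-0.0096  0.0167 -0.9998] F [ 0.3  0.9 -2.1] T [-0.14  0.03 -0.01] w 0.0336
the job is handed in; nothing more can be done
None
```

I did the whole job in order and handed it in at 18.5 s; the system gives no verdict.

- **Cover:** I lifted it off the printer and hung it over the rail, one leg either side of the bar, then let go. Later pictures show it hanging level and free.
- **Clips:** I gripped the cartridge fin by its ends and rocked it about 12 mm towards +y, then about 12 mm towards -y. Each time it stopped firmly at about 20–24 N sideways. I did not measure how far each clip opened.
- **Cartridge:** I brought it back to centre and drew it straight up. It came out with only its own weight on the wrist, about 2 N.

**Last checks:**
- **Foot height:** the side picture puts the foot at about z = 0.13 m, roughly 2 cm above the printer top and over the bay.
- **Uprightness:** the cartridge's edges run parallel to those of an upright one. The grip width was 33.6 mm, which fits the 34 mm fin.
- **Bystanders:** the stamp, mouse and dish look unmoved in the pictures they appear in, though the stamp was hidden by the arm in the very last one.
- **Disagreements:** the scene and side cameras differ by about 2–5 mm in where things stand, and the final outline fits to within about 2 pixels. The tool leans about 1°, so the cartridge may lean by a similar amount.

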